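# Gauge the craft sleeves, sort them, shut the case

## Robot

A 6-joint arm with a two-finger parallel gripper is mounted at the origin on the work surface. World frame = base frame: x ahead of the robot, y to its left, z up, the work surface at z = 0. Lengths are in m, angles in rad, forces in N, time in s.
With the tool pointing down it reaches from about 0.3 to 0.875 m from the base axis. Payload 6.4 kg.
Tool frame: the origin (TCP) lies on the centre line of the jaws, within the pads' length; the fingertips stand 8 mm ahead of it and the grasp point (between the pads) lies 11 mm behind it; z points along the fingers, y is the line along which they close (so a half turn about z gives the same grasp; the last joint's range is limited). The gripper opens to 85 mm and grips with 20 to 120 N. Pads are 22 mm wide; open, the fingers measure 114 mm over their backs; the gripper's body (76 mm by 85 mm) begins 54 mm behind the grasp point. The pads swing forward as they close: fully open they stand 13 mm farther back than shut.
Start: joints at [1.005, 0.181, 1.607, -0, 1.354, -0.206], TCP at [0.202, 0.538, 0.239] pointing down, gripper open.
Joint ranges: [-2.99, 2.99], [-0.89, 2.07], [0.3, 2.58], [-1.14, 4.28], [0, 2.63], [-3.12, 3.12]. Speed limits (rad/s): [2.57, 2.57, 3.01, 3.14, 3.14, 3.14].

## Interface

Orientations are given as a unit quaternion [w, x, y, z].
In Python, from bench import ctrl gives the robot as it stands.
- The arm moves only by the shell command python3 -m handwheel 'ROWS' [OPENING]. ROWS is JSON, a list that holds one entry, the list of rows, each a list of 4 numbers: the shift along the tool's x, y, z each as a share of 20 cm, from -1 to 1, then the turn about the tool's z as a share of 1.5 rad, from -1 to 1. In form: [[[x, y, z, twist], ...]]. A call has 1 to 10 rows; each row is the pose to reach, as a shift and turn from the pose commanded when the call began, along the tool's axes at that moment; what a row does not reach only later rows make up. A row lasts 1/8 s, in which the tool goes at most 62.5 mm and 10.7 degrees, less where a joint would pass 70% of its speed; a pose out of reach is approached as far as the arm can. A call with a number of a shift or a turn outside -1 to 1 is refused whole. A call with a gripper value outside its range is refused whole. OPENING is the finger opening in mm, from 0 to 85.4, set as the call begins (- or left out, the last holds). The fingers move at their own pace and stop on an object; the grip force is fixed at half the most. Time passes only in rows, so rows that repeat a pose let the fingers close. It gives the time, the measured TCP pose, the force, the opening and the grip force at its end, in the units of the state.
- ctrl.get_obs(): the state, without advancing time (a new reading comes with each control period).
- ctrl.camera(name): name is "side" or "top" or "wrist"; returns a dict with "color" (384x512x3 uint8, red, green, blue), "range_z" (384x512 float32, m along the optical axis (not along the pixel's ray), 0 where there is no reading), "K" (3x3 intrinsics, pixels), "distortion" ([k1, k2, p1, p2, k3] as OpenCV has them; the pictures are not rectified), "pose" (4x4, takes a point from camera to world coordinates); the wrist camera has in their place "T_tool_cam" (4x4, takes a point from camera to tool coordinates, whose origin is the TCP and whose axes are the flange's). Camera axes: x right, y down, z forward; pixel columns grow to the right and rows downward; lengths in m; the calibration is good to about 2 mm. A picture is of the moment at which its call begins: read the wrist's pose just before it.
- ctrl.hand_in(): hands the job in; it is judged then, once.
The state is a dict: "time_s": time; "q": joint angles; "dq": joint speeds; "joint_efforts": joint torques, N m; "eef_pos": TCP position; "eef_rot": TCP orientation; "wrist_force": force on the tool from outside, world axes, zero at the start; "torque": the same for the moment, N m; "opening": opening from 0.0 (shut) to 1.0 (fully open); "grasp_force": force on a finger pad.
Only numpy, scipy, OpenCV 4.12 (cv2) and the standard library are available. Lean on these libraries where they do the work, as an engineer would, in place of code of your own. Each camera call takes 0.05 s, during which the arm holds its last target. There are 200 camera calls.

## Task

Test the painted hexagonal sleeves one at a time on the steel gauge pin, in the order white, yellow, red, blue, green (skip a colour that is not there): slide each one down as far as it goes without forcing. Those that go right down to the gauge's base plate belong standing upright in the open wooden case, those that stop part-way up the pin belong in the black tray. When all are sorted, swing the upper half of the case over and shut it fully, rim flush on rim, and leave the paint jars and the tape roll as they are.

Things in the scene. Friction and masses are not known exactly. Their poses are not given: they have to be found in the camera images.
- white: white painted wooden hexagonal tube, 44 mm across outer flats (51 over corners), 30 mm tall, about 30 g, standing upright; hexagonal through bore 26 mm (fits the gauge) or 20 mm (tight) across flats. Origin: centre of its underside; z up its axis, x at the middle of an outer flat. It may be absent. Find its fit with the gauge.
- yellow_1: yellow painted wooden hexagonal tube, 44 mm across outer flats (51 over corners), 30 mm tall, about 30 g, standing upright; hexagonal through bore 26 mm (fits the gauge) or 20 mm (tight) across flats. Origin: centre of its underside; z up its axis, x at the middle of an outer flat. At most one of yellow_1 and yellow_2 is present; colour does not tell the fit.
- yellow_2: yellow painted wooden hexagonal tube, 44 mm across outer flats (51 over corners), 30 mm tall, about 30 g, standing upright; hexagonal through bore 26 mm (fits the gauge) or 20 mm (tight) across flats. Origin: centre of its underside; z up its axis, x at the middle of an outer flat. At most one of yellow_1 and yellow_2 is present; colour does not tell the fit.
- red_1: red painted wooden hexagonal tube, 44 mm across outer flats (51 over corners), 30 mm tall, about 30 g, standing upright; hexagonal through bore 26 mm (fits the gauge) or 20 mm (tight) across flats. Origin: centre of its underside; z up its axis, x at the middle of an outer flat. At most one of red_1 and red_2 is present; colour does not tell the fit.
- red_2: red painted wooden hexagonal tube, 44 mm across outer flats (51 over corners), 30 mm tall, about 30 g, standing upright; hexagonal through bore 26 mm (fits the gauge) or 20 mm (tight) across flats. Origin: centre of its underside; z up its axis, x at the middle of an outer flat. At most one of red_1 and red_2 is present; colour does not tell the fit.
- blue: blue painted wooden hexagonal tube, 44 mm across outer flats (51 over corners), 30 mm tall, about 30 g, standing upright; hexagonal through bore 26 mm (fits the gauge) or 20 mm (tight) across flats. Origin: centre of its underside; z up its axis, x at the middle of an outer flat. It may be absent. Find its fit with the gauge.
- green: green painted wooden hexagonal tube, 44 mm across outer flats (51 over corners), 30 mm tall, about 30 g, standing upright; hexagonal through bore 26 mm (fits the gauge) or 20 mm (tight) across flats. Origin: centre of its underside; z up its axis, x at the middle of an outer flat. It may be absent. Find its fit with the gauge.
- gauge: Fixed steel gauge: 70 x 70 x 10 mm base plate with an upright stepped pin at its centre. Heights above the desk: 10 to 40 mm thick part of 23 mm diameter, 40 to 45 cone, then a nose of 14 mm diameter up to 62 mm. A sleeve that fits comes to rest on the plate; a tight one stops on the cone, underside about 42 mm up. Origin: centre of the plate's underside, on the pin's axis, z up.
- gauge_seat (a point): The point on the pin's axis at the top of the gauge's base plate, 10 mm above the desk; a sleeve that fits rests with its origin here. z up.
- tray: The fixed black open tray for sleeves that are too tight, 130 (x) x 160 (y) x 25 mm outside, 4 mm walls and a 4 mm floor. Origin: centre of its underside, z up.
- case: The dark wooden clamshell case. This is its lower half, fixed to the desk: an open box 152 (x) x 192 (y) x 24 mm outside, 6 mm walls and floor, so 140 x 180 mm and 18 mm deep inside, no dividers. The upper half is hinged along its far (+x) edge. Origin: centre of the underside, z up.
- case_floor (a point): The centre of the inner floor of the case's lower half, 6 mm above the desk; axes as the case.
- case_hinge (a point): The middle of the hinge line of the case, 76 mm along the case's +x from its centre and 24 mm above the desk. The line runs along the case's y.
- upper (a joint): Angle of the case's upper half, rad: 0 shut, rim to rim with the lower half; about 1.8 open, leaning slightly back (+x). A shell 152 x 192 mm, 21 mm deep outside (15 inside), 250 g. Stiff hinge: stays where left, 2 to 4 N at the edge moves it over towards -x and down. Shut, its top is 45 mm above the desk; it shuts only over upright sleeves.
- upper_edge (a point): The middle of the free edge of the upper half, on its rim, 152 mm from the hinge line. Shut: at the front (-x) of the case, 24 mm above the desk.
- jar_orange: Bystander: orange paint jar, 46 mm in diameter, 55 mm tall. Origin: centre of its underside.
- jar_violet: Bystander: violet paint jar, 46 mm in diameter, 55 mm tall. Origin: centre of its underside.
- tape: Bystander: roll of brown tape lying flat, 84 mm in diameter, 25 mm tall. Origin: centre of its underside.
There are look-alikes about, which are no part of the job. Leave any pink or turquoise look-alike of the yellow_1 alone.

How it is judged:
On the way, in this order (a step that is already met when the one before it is completed fails the run):
1. the white sleeve has been slid onto the gauge pin as far as it goes (to the plate if it fits, onto the cone if it is tight) (horizontal distance between white and gauge_seat below 0.006 m and angle between white's own z axis and vertical below 0.15 rad and z of white in the frame of gauge_seat below 0.005 m), for 0.2 s.
2. the yellow sleeve has been slid onto the gauge pin as far as it goes (to the plate if it fits, onto the cone if it is tight) (((horizontal distance between yellow_1 and gauge_seat below 0.006 m and angle between yellow_1's own z axis and vertical below 0.15 rad and z of yellow_1 in the frame of gauge_seat below 0.005 m) or (horizontal distance between yellow_2 and gauge_seat below 0.006 m and angle between yellow_2's own z axis and vertical below 0.15 rad and z of yellow_2 in the frame of gauge_seat between 0.022 and 0.037 m and contact force between yellow_2 and gauge above 0.1 N))), for 0.2 s.
3. the red sleeve has been slid onto the gauge pin as far as it goes (to the plate if it fits, onto the cone if it is tight) (((horizontal distance between red_1 and gauge_seat below 0.006 m and angle between red_1's own z axis and vertical below 0.15 rad and z of red_1 in the frame of gauge_seat between 0.022 and 0.037 m and contact force between red_1 and gauge above 0.1 N) or (horizontal distance between red_2 and gauge_seat below 0.006 m and angle between red_2's own z axis and vertical below 0.15 rad and z of red_2 in the frame of gauge_seat below 0.005 m))), for 0.2 s.
4. the blue sleeve has been slid onto the gauge pin as far as it goes (to the plate if it fits, onto the cone if it is tight) (horizontal distance between blue and gauge_seat below 0.006 m and angle between blue's own z axis and vertical below 0.15 rad and z of blue in the frame of gauge_seat below 0.005 m), for 0.2 s.
5. the green sleeve has been slid onto the gauge pin as far as it goes (to the plate if it fits, onto the cone if it is tight) (horizontal distance between green and gauge_seat below 0.006 m and angle between green's own z axis and vertical below 0.15 rad and z of green in the frame of gauge_seat between 0.022 and 0.037 m and contact force between green and gauge above 0.1 N), for 0.2 s.
At the end, for the whole second after the job is handed in: Every sleeve that fits stands upright on the floor of the case's lower half (within 8 mm, tilt under 0.2 rad); every tight one is within the black tray's walls (underside less than 60 mm above the desk); all at rest; the case is shut (joint upper under 0.03 rad) (x of white in the frame of case_floor between -0.07 and 0.07 m and y of white in the frame of case_floor between -0.09 and 0.09 m and z of white in the frame of case_floor between -0.005 and 0.008 m and angle between each of white, yellow_1, red_2, blue's own z axis and vertical below 0.2 rad and linear speed of each of white, yellow_1, red_2, blue, yellow_2, red_1, green below 0.02 m/s and x of yellow_1 in the frame of case_floor between -0.07 and 0.07 m and y of yellow_1 in the frame of case_floor between -0.09 and 0.09 m and z of yellow_1 in the frame of case_floor between -0.005 and 0.008 m and x of red_2 in the frame of case_floor between -0.07 and 0.07 m and y of red_2 in the frame of case_floor between -0.09 and 0.09 m and z of red_2 in the frame of case_floor between -0.005 and 0.008 m and x of blue in the frame of case_floor between -0.07 and 0.07 m and y of blue in the frame of case_floor between -0.09 and 0.09 m and z of blue in the frame of case_floor between -0.005 and 0.008 m and x of yellow_2 in the frame of tray between -0.062 and 0.062 m and y of yellow_2 in the frame of tray between -0.077 and 0.077 m and z of yellow_2 in the frame of tray between -0.005 and 0.06 m and x of red_1 in the frame of tray between -0.062 and 0.062 m and y of red_1 in the frame of tray between -0.077 and 0.077 m and z of red_1 in the frame of tray between -0.005 and 0.06 m and x of green in the frame of tray between -0.062 and 0.062 m and y of green in the frame of tray between -0.077 and 0.077 m and z of green in the frame of tray between -0.005 and 0.06 m and value of joint upper below 0.03 rad and velocity of joint upper below 0.05 rad/s); the robot touches nothing.
It fails at once if a paint jar or the tape roll is shoved more than 30 mm or tipped over (distance of any of jar_orange, jar_violet, tape from where it was at the start of the episode above 0.03 m or angle between any of jar_orange, jar_violet, tape's own z axis and vertical above 0.5 rad).
Of yellow_1, yellow_2 only 1 to 1 are there at a start; the rules pass over those that are not, and their reading is None.
Of red_1, red_2 only 1 to 1 are there at a start; the rules pass over those that are not, and their reading is None.
Of white, blue, green only 1 to 3 are there at a start; the rules pass over those that are not, and their reading is None.
At some moment in a run one of white, yellow_1, yellow_2, red_1, red_2, blue, green may be knocked a few centimetres aside while the robot is not near it.
Once in a run the grip may slacken for a moment while it holds something.
It also fails if it takes over 210 s, if anything falls off the work surface, if the arm or the gripper's body presses on something with over 40 N, if the wrist force passes 120 N, or if a joint passes its speed limit or range.

## Working session

There is one attempt and no reset: what is moved stays moved. The work goes in short steps, Python scripts to look and compute and a shell command to move; the robot and the scene stay as the last step left them, time stands still between calls to the robot, and variables do not carry over. Pictures are saved under pics/ and viewed, at most 14 in all, crops included, and the job is handed in when it is done.

```bash
ls; mkdir -p pics
cat > h.py <<'E'
import numpy as np, cv2
from bench import ctrl
from scipy.spatial.transform import Rotation as R
def toolT():
    o=ctrl.get_obs(); T=np.eye(4); q=o['eef_rot']; T[:3,:3]=R.from_quat([q[1],q[2],q[3],q[0]]).as_matrix(); T[:3,3]=o['eef_pos']; return T
def cam(n):
    T=toolT(); c=ctrl.camera(n)
    c['pose']=T@c['T_tool_cam'] if n=='wrist' else c['pose']; return c
def cloud(c):
    h,w=c['range_z'].shape
    uv=np.stack(np.meshgrid(np.arange(w),np.arange(h)),-1).reshape(-1,1,2).astype(np.float32)
    n=cv2.undistortPoints(uv,np.array(c['K']),np.array(c['distortion'])).reshape(h,w,2)
    z=c['range_z'][...,None]; P=np.concatenate([n*z,z],-1)
    return P@c['pose'][:3,:3].T+c['pose'][:3,3]
def save(img,f): cv2.imwrite('pics/'+f,cv2.cvtColor(np.ascontiguousarray(img),cv2.COLOR_RGB2BGR))
E
python3 - <<'E'
from h import *
import pickle
o=ctrl.get_obs();print(o)
d={}
for n in('top','side','wrist'):
    c=cam(n);d[n]=c;print(n,c['pose'].round(3).tolist())
pickle.dump(d,open('c0.pkl','wb'))
save(np.hstack([d['top']['color']]),'t0.png')
save(d['side']['color'],'s0.png')
E
```

```text
pics
{'time_s': 0.0, 'q': array([ 1.00467988e+00,  1.81557520e-01,  1.60801024e+00, -9.38548111e-06,
        1.35380343e+00, -2.06302160e-01]), 'dq': array([ 7.03735921e-04,  3.25971126e-04,  2.07013200e-03, -3.01659934e-05,
       -9.40781012e-04,  1.41265577e-04]), 'joint_efforts': array([ 6.47948073e-04, -4.44874442e+01, -3.51335442e+01, -3.06671136e-04,
        9.16241639e-03, -7.44918879e-06]), 'eef_pos': array([0.20214781, 0.53771495, 0.2383738 ]), 'eef_rot': array([-3.30723767e-04,  1.78937149e-01,  9.83860105e-01, -8.25490942e-04]), 'wrist_force': array([ 0.09782666, -0.16138979, -0.15593863]), 'torque': array([-0.00047145, -0.02054316,  0.01358805]), 'grasp_force': 0.0, 'opening': 0.999865755814821}
top [[-0.02, -0.999, 0.028, 0.517], [-1.0, 0.02, 0.007, 0.004], [-0.007, -0.028, -1.0, 1.327], [0.0, 0.0, 0.0, 1.0]]
side [[-0.92, -0.306, 0.244, 0.3], [-0.391, 0.729, -0.562, 0.672], [-0.006, -0.613, -0.79, 0.933], [0.0, 0.0, 0.0, 1.0]]
wrist [[0.352, 0.903, 0.246, 0.139], [0.936, -0.34, -0.094, 0.563], [-0.001, 0.263, -0.965, 0.373], [0.0, 0.0, 0.0, 1.0]]
```

View pics/t0.png

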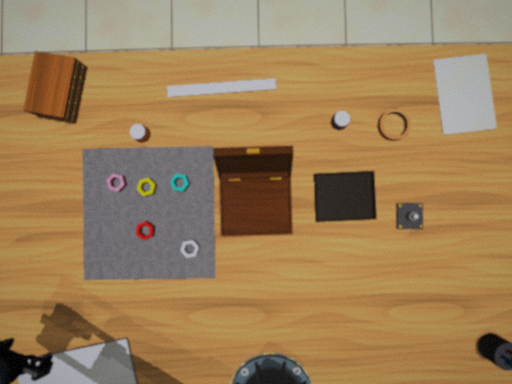

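View pics/s0.png

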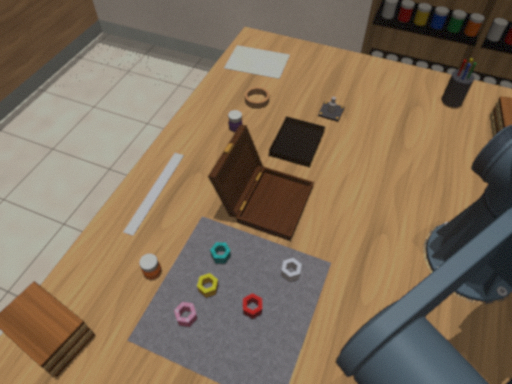

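Candidates in the top picture: white at (190,249), yellow at (147,187), red at (145,230). Look-alikes to leave alone are pink at (117,183) and turquoise at (180,182). There is no blue or green. The gauge is at (410,216), the tray at (345,196), the case at (256,192). The jars are at (137,131) and (341,120), and the tape at (393,125).

```bash
cat >> h.py <<'E'
def masks(c):
    hsv=cv2.cvtColor(np.ascontiguousarray(c['color']),cv2.COLOR_RGB2HSV).astype(int); H,S,V=[hsv[...,i] for i in range(3)]
    return {'yellow':(S>150)&(H>24)&(H<36)&(V>120),'red':(S>150)&((H<6)|(H>174))&(V>100),'white':(S<35)&(V>150)}
def hexfit(c,col,near,rad=.045,ztop=.03,tol=.008):
    "centre (centroid of filled outline) + outer flat angle (mod 60deg) from top-face points"
    P=cloud(c);m=masks(c)[col]&(np.hypot(P[...,0]-near[0],P[...,1]-near[1])<rad)&(abs(P[...,2]-ztop)<tol)
    Q=P[m]
    if len(Q)<15: return None
    xy=Q[:,:2].astype(np.float32)
    hull=cv2.convexHull(xy)[:,0]; M=cv2.moments(hull*1000); ctr=np.array([M['m10'],M['m01']])/M['m00']/1000
    best=None
    for a in np.radians(np.arange(0,60,1)):
        w=[np.ptp(hull@[np.cos(a+k*np.pi/3),np.sin(a+k*np.pi/3)]) for k in range(3)]
        if best is None or sum(w)<best[0]: best=(sum(w),np.degrees(a),np.array(w).round(4))
    return len(Q),ctr.round(4),Q[:,2].mean().round(4),best[1],best[2]
E
python3 - <<'E'
from h import *
import pickle
d=pickle.load(open('c0.pkl','rb'));c=d['top'];P=cloud(c)
for n,(u,v) in dict(white=(190,249),yellow=(147,187),red=(145,230),pink=(117,183),turq=(180,182)).items():
    p=P[v-9:v+9,u-9:u+9].reshape(-1,3); q=p[p[:,2]>.018]; print(n,((q.min(0)+q.max(0))/2)[:2].round(4),np.median(q[:,2]).round(3))
    if n in('white','yellow','red'): print(hexfit(c,n,((q.min(0)+q.max(0))/2)[:2]))
def reg(n,b,zl,zh):
    u0,u1,v0,v1=b;p=P[v0:v1,u0:u1].reshape(-1,3);q=p[(p[:,2]>zl)&(p[:,2]<zh)];print(n,len(q),q.min(0).round(3),q.max(0).round(3),((q.min(0)+q.max(0))/2).round(4))
reg('plate',(390,430,198,234),.006,.02);reg('pin',(390,430,198,234),.05,.08)
reg('tray',(308,382,165,227),.015,.035);reg('caserim',(212,300,178,240),.018,.03);reg('upper',(208,300,140,182),.04,.3)
reg('jo',(125,152,120,145),.045,.07);reg('jv',(328,355,107,133),.045,.07);reg('tape',(374,412,106,142),.015,.035)
print(P[216,405:420].round(3).tolist())
E
```

```text
white [0.4493 0.1175] 0.03
None
yellow [0.5557 0.1743] 0.03
None
red [0.4756 0.1773] 0.03
None
pink [0.5844 0.4026] 0.029
turq [0.5603 0.1296] 0.03
plate 549 [ 0.441 -0.44   0.006] [ 0.528 -0.344  0.019] [ 0.4845 -0.3917  0.0123]
pin 26 [ 0.472 -0.389  0.051] [ 0.485 -0.379  0.067] [ 0.4787 -0.3844  0.0592]
tray 379 [ 0.47  -0.291  0.015] [ 0.602 -0.127  0.032] [ 0.5359 -0.2094  0.0236]
caserim 626 [ 0.435 -0.065  0.018] [0.591 0.128 0.03 ] [0.5128 0.0313 0.024 ]
upper 1880 [ 0.59  -0.064  0.04 ] [0.658 0.128 0.179] [0.6239 0.0318 0.1094]
jo 206 [0.696 0.316 0.046] [0.737 0.357 0.064] [0.7167 0.3363 0.055 ]
jv 206 [ 0.719 -0.221  0.045] [ 0.76  -0.18   0.064] [ 0.7394 -0.2004  0.0546]
tape 328 [ 0.686 -0.388  0.015] [ 0.768 -0.306  0.031] [ 0.727  -0.3472  0.0233]
[[0.479, -0.373, 0.011], [0.479, -0.375, 0.013], [0.479, -0.376, 0.017], [0.48, -0.374, 0.033], [0.48, -0.377, 0.034], [0.48, -0.377, 0.042], [0.48, -0.379, 0.043], [0.48, -0.381, 0.047], [0.48, -0.381, 0.054], [0.48, -0.38, 0.066], [0.48, -0.385, 0.059], [0.48, -0.386, 0.064], [0.48, -0.388, 0.065], [0.478, -0.41, 0.004], [0.478, -0.411, 0.011]]
```

Run:
```python
from h import *
import pickle
d=pickle.load(open('c0.pkl','rb'));c=d['top'];P=cloud(c)
print(c['K'].round(1).tolist(), d['wrist']['K'].round(1).tolist(), d['wrist']['T_tool_cam'].round(3).tolist())
for n,(u,v) in dict(white=(190,249),yellow=(147,187),red=(145,230),pink=(117,183),turq=(180,182)).items():
    p=P[v-11:v+12,u-11:u+12].reshape(-1,3); q=p[(p[:,2]>.022)&(p[:,2]<.038)]; print(n,len(q),((q.min(0)+q.max(0))/2)[:2].round(4),np.ptp(q,0).round(3),q.mean(0).round(4), c['color'][v,u-10:u+11:2].tolist()[:4])
def rect(n,b,zl,zh):
    u0,u1,v0,v1=b;p=P[v0:v1,u0:u1].reshape(-1,3);q=p[(p[:,2]>zl)&(p[:,2]<zh)];print(n,cv2.minAreaRect((q[:,:2]*1000).astype(np.float32)))
rect('plate',(394,427,200,232),.006,.016);rect('tray',(308,382,165,227),.02,.03);rect('caserim',(212,300,178,240),.019,.028)
rect('pin',(394,427,200,232),.056,.068)
```

```text
[[487.8, 0.0, 261.7], [0.0, 487.8, 191.1], [0.0, 0.0, 1.0]] [[291.5, 0.0, 254.8], [0.0, 291.5, 190.7], [0.0, 0.0, 1.0]] [[-0.0, -0.965, -0.264, 0.068], [1.0, -0.0, 0.0, 0.001], [-0.0, -0.264, 0.965, -0.135], [0.0, 0.0, 0.0, 1.0]]
white 172 [0.4046 0.2089] [0.045 0.049 0.015] [0.4043 0.2092 0.0297] [[143, 144, 151], [182, 183, 192], [138, 136, 142], [87, 83, 84]]
yellow 159 [0.5718 0.3228] [0.045 0.046 0.015] [0.5715 0.3226 0.0293] [[160, 157, 71], [176, 176, 1], [109, 100, 14], [89, 81, 72]]
red 163 [0.4547 0.3272] [0.045 0.047 0.016] [0.4555 0.3263 0.0299] [[135, 95, 102], [179, 41, 40], [145, 16, 12], [66, 44, 44]]
pink 177 [0.5844 0.405 ] [0.046 0.05  0.013] [0.585  0.4042 0.0293] [[160, 120, 145], [173, 121, 151], [95, 56, 71], [79, 63, 69]]
turq 163 [0.5808 0.2333] [0.046 0.047 0.013] [0.5809 0.2334 0.03  ] [[82, 143, 142], [42, 171, 163], [30, 112, 105], [85, 85, 90]]
plate ((480.9730224609375, -388.1705017089844), (79.10969543457031, 89.79576873779297), 0.8038299083709717)
tray ((535.3844604492188, -209.53736877441406), (130.18370056152344, 161.9522705078125), 1.4009865522384644)
caserim ((512.0352783203125, 31.374557495117188), (192.47006225585938, 155.34771728515625), 89.34925842285156)
pin ((478.4052734375, -384.7851867675781), (13.69284725189209, 7.870102882385254), 12.493330001831055)
```

```bash
cat >> h.py <<'E'
def go(x,y,z,yang=None):
    "shares to bring the TCP to world x,y,z; yang = wanted world angle (deg) of tool y (mod 180)"
    T=toolT(); d=T[:3,:3].T@(np.array([x,y,z])-T[:3,3])
    a=np.degrees(np.arctan2(T[1,1],T[0,1])); t=0 if yang is None else -((yang-a+90)%180-90)
    print('share',(d/.2).round(3),'twist',round(np.radians(t)/1.5,3),'| yang now',a.round(1),'tcp',T[:3,3].round(4),'q6',ctrl.get_obs()['q'][5].round(2))
E
python3 -c "
from h import *
go(.404,.209,.15,90)"
python3 -m handwheel '[[[-0.3,-0.24,0.1,-0.1],[-0.6,-0.45,0.2,-0.2],[-0.9,-0.7,0.3,-0.24],[-1,-0.9,0.4,-0.24],[-1,-0.95,0.44,-0.24],[-1,-1,0.44,-0.24],[-1,-1,0.44,-0.24]]]' 85
python3 -c "
from h import *
go(.404,.209,.15,90)"
```

```text
share [-1.523 -1.183  0.444] twist -0.24 | yang now 69.4 tcp [0.2022 0.5379 0.2386] q6 -0.21
time_s: 1.02
eef_pos: [0.3193, 0.2808, 0.1518]
eef_rot: [0.0, 0.0, 1.0, 0.0]
wrist_force: [0.4, 1.0, 0.6]
opening: 0.997
grasp_force: 0.0
share [-0.424 -0.359  0.009] twist -0.001 | yang now 90.0 tcp [0.3193 0.2808 0.1518] q6 -1.13
```

```bash
python3 -m handwheel '[[[-0.25,-0.2,0,0],[-0.42,-0.36,0,0],[-0.42,-0.36,0,0],[-0.42,-0.36,0,0]]]'
python3 - <<'E'
from h import *
c=cam('wrist');save(c['color'],'w1.png')
P=cloud(c)
print(hexfit(c,'white',(.404,.209)), ctrl.get_obs()['q'].round(2))
E
```

```text
time_s: 1.52
eef_pos: [0.403, 0.2098, 0.1516]
eef_rot: [0.0, -0.0, 1.0, 0.0]
wrist_force: [0.0, 0.1, 0.5]
opening: 0.996
grasp_force: 0.0
(485, array([0.4013, 0.2114]), np.float64(0.0301), np.float64(13.0), array([0.0433, 0.0436, 0.0402])) [ 0.22  0.01  1.98  0.    1.15 -1.35]
```

View pics/w1.png

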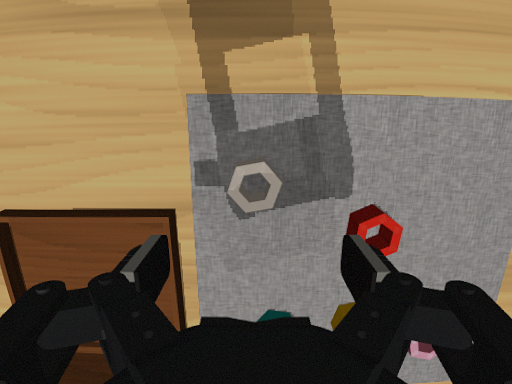

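White is at (254,187) in its fingers' shadow, with red at (375,232) to its right. The colour mask clips the shaded edge, so I'll fit on height instead.

```bash
cat >> h.py <<'E'
def hexz(c,near,rad=.033,ztop=.03,tol=.005):
    "as hexfit but by height: template fit of the hex ring's top"
    from scipy.optimize import minimize
    P=cloud(c);m=(np.hypot(P[...,0]-near[0],P[...,1]-near[1])<rad)&(abs(P[...,2]-ztop)<tol)
    Q=P[m][:,:2]; hull=cv2.convexHull(Q.astype(np.float32))[:,0]
    M=cv2.moments(hull*1000); ctr=np.array([M['m10'],M['m01']])/M['m00']/1000
    W=lambda a:[np.ptp(hull@[np.cos(a+k*np.pi/3),np.sin(a+k*np.pi/3)]) for k in range(3)]
    a=min(np.radians(np.arange(0,60,1)),key=lambda a:sum(W(a)))
    # hole size: smallest radius of ring points along the flats
    s=max(abs((Q-ctr)@np.array([np.cos(a),np.sin(a)]).T)) if 0 else 0
    rr=np.percentile(np.linalg.norm(Q-ctr,axis=1),2)
    return dict(n=len(Q),ctr=ctr.round(4),z=P[m][:,2].mean().round(4),flat=np.degrees(a).round(0),w=np.round(W(a),4),bore=(2*rr).round(4))
E
python3 - <<'E'
from h import *
c=cam('wrist');print(hexz(c,(.402,.211)));c=cam('top');print(hexz(c,(.402,.211)))
print(hexz(c,(.5717,.3228)),hexz(c,(.455,.327)))
go(.402,.211,.012,90+0)
E
```

```text
{'n': 1369, 'ctr': array([0.4026, 0.2105]), 'z': np.float64(0.03), 'flat': np.float64(11.0), 'w': array([0.0443, 0.0441, 0.0441]), 'bore': np.float64(0.0267)}
{'n': 75, 'ctr': array([0.4114, 0.2047]), 'z': np.float64(0.0299), 'flat': np.float64(11.0), 'w': array([0.0388, 0.0431, 0.0283]), 'bore': np.float64(0.0128)}
{'n': 133, 'ctr': array([0.5715, 0.3225]), 'z': np.float64(0.0296), 'flat': np.float64(15.0), 'w': array([0.0437, 0.0429, 0.0437]), 'bore': np.float64(0.0259)} {'n': 151, 'ctr': array([0.4547, 0.3268]), 'z': np.float64(0.0298), 'flat': np.float64(17.0), 'w': array([0.0422, 0.045 , 0.0434]), 'bore': np.float64(0.0263)}
share [0.002 0.006 0.697] twist 0.002 | yang now 90.1 tcp [0.4023 0.2098 0.1514] q6 -1.36
```

```bash
python3 -c "
from h import *
go(.4026,.2105,.014,71)"
```

```text
share [-0.001  0.003  0.687] twist 0.223 | yang now 90.1 tcp [0.4023 0.2098 0.1514] q6 -1.36
```

```bash
python3 -m handwheel '[[[0,0.003,0.15,0.12],[0,0.003,0.3,0.223],[0,0.003,0.5,0.223],[0,0.003,0.62,0.223],[0,0.003,0.687,0.223],[0,0.003,0.687,0.223]]]' 70
python3 -m handwheel '[[[0,0,0,0],[0,0,0,0],[0,0,0,0],[0,0,0,0],[0,0,0,0]]]' 20
python3 -c "
from h import *
go(.4026,.2105,.014,71);go(.4,.1,.14,71)"
```

```text
time_s: 2.42
eef_pos: [0.4025, 0.2096, 0.0135]
eef_rot: [-0.001, 0.166, 0.986, -0.0]
wrist_force: [0.1, -0.5, -0.4]
opening: 0.821
grasp_force: 0.0
time_s: 3.05
eef_pos: [0.4046, 0.2096, 0.0152]
eef_rot: [0.001, 0.166, 0.986, 0.001]
wrist_force: [-1.4, 1.4, 6.6]
opening: 0.502
grasp_force: 61.5
share [0.011 0.001 0.006] twist -0.002 | yang now 70.8 tcp [0.4046 0.2096 0.0152] q6 -1.02
share [-0.16  -0.524 -0.624] twist -0.002 | yang now 70.8 tcp [0.4046 0.2096 0.0152] q6 -1.02
```

```bash
python3 -m handwheel '[[[0,0,-0.15,0],[0,0,-0.35,0],[0,0,-0.6,0],[-0.08,-0.15,-0.65,0],[-0.2,-0.35,-0.65,0],[-0.32,-0.6,-0.65,0],[-0.44,-0.85,-0.65,0],[-0.5,-1,-0.65,0],[-0.5,-1,-0.65,0]]]'
python3 -m handwheel '[[[-0.08,-0.15,0,0],[-0.2,-0.4,0,0],[-0.32,-0.65,0,0],[-0.44,-0.88,0,0],[-0.5,-1,0,0],[-0.5,-1,0,0]]]'
python3 -c "
from h import *
go(.539,-.387,.14)"
```

```text
time_s: 4.18
eef_pos: [0.4324, -0.0145, 0.1444]
eef_rot: [0.001, 0.168, 0.986, -0.0]
wrist_force: [0.5, 0.5, 0.2]
opening: 0.503
grasp_force: 61.0
time_s: 4.92
eef_pos: [0.4611, -0.2347, 0.1438]
eef_rot: [-0.0, 0.167, 0.986, 0.0]
wrist_force: [0.2, 0.3, -0.6]
opening: 0.502
grasp_force: 61.1
share [-0.619 -0.591  0.019] twist 0.0 | yang now 70.8 tcp [ 0.4611 -0.2347  0.1438] q6 -1.94
```

```bash
python3 -m handwheel '[[[-0.15,-0.15,0,0],[-0.3,-0.3,0,0],[-0.5,-0.5,0,0],[-0.62,-0.59,0,0],[-0.62,-0.59,0,0],[-0.62,-0.59,0,0]]]'
python3 - <<'E'
from h import *
import pickle
c=cam('wrist');save(c['color'],'w2.png');P=cloud(c);pickle.dump(c,open('w2.pkl','wb'))
T=toolT();print(T[:3,3],ctrl.get_obs()['grasp_force'])
m=(np.hypot(P[...,0]-.479,P[...,1]+.385)<.06)
for zl,zh in((.055,.068),(.006,.013)):
    q=P[m&(P[...,2]>zl)&(P[...,2]<zh)];print(len(q),cv2.minAreaRect((q[:,:2]*1000).astype(np.float32)),np.median(q[:,2]))
L=(P-T[:3,3])@T[:3,:3]  # tool frame
mm=(np.hypot(L[...,0],L[...,1])<.04)&(abs(L[...,2]+.016)<.012);q=L[mm];print(len(q),q.min(0),q.max(0),np.median(q,0))
E
```

```text
time_s: 5.68
eef_pos: [0.5393, -0.3838, 0.1433]
eef_rot: [-0.001, 0.166, 0.986, 0.001]
wrist_force: [-0.0, 0.7, -0.5]
opening: 0.503
grasp_force: 61.1
[ 0.53917529 -0.38396072  0.14348187] 61.060688495635986
273 ((477.325439453125, -384.0159912109375), (13.711591720581055, 12.244630813598633), 70.30432891845703) 0.06189394461804379
5401 ((477.4104309082031, -384.01361083984375), (70.18716430664062, 69.94346618652344), 89.51449584960938) 0.01015880144536535
7536 [-0.02342859 -0.03389692 -0.02798422] [ 0.02752613  0.03669146 -0.00400374] [ 0.00775863  0.00135429 -0.01458395]
```

View pics/w2.png

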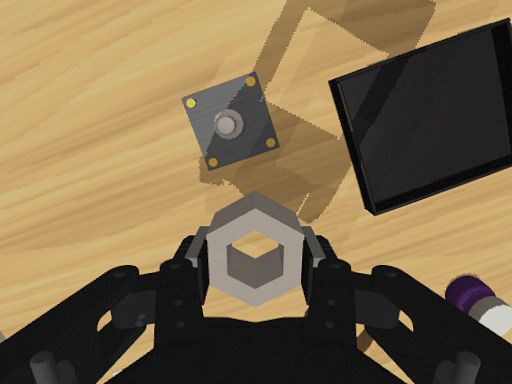

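The gauge pin is at (228,124), and the sleeve is held level with its ring centred near (255,245). Next I'll measure the sleeve's centre in the tool frame.

```bash
cat >> h.py <<'E'
def held(c):
    "centre of held sleeve's top ring in tool frame; pose of camera must be the current one"
    T=toolT();P=cloud(c);L=(P-T[:3,3])@T[:3,:3]
    h,_=np.histogram(L[(np.hypot(L[...,0],L[...,1])<.03)&(abs(L[...,1])<.012)][:,2],bins=np.arange(-.035,.015,.001)); k=-.035+.001*h.argmax()+.0005
    m=(np.hypot(L[...,0]-0.002,L[...,1])<.028)&(abs(L[...,2]-k)<.002)&(abs(L[...,1])<.0215); q=L[m]
    f=q[abs(q[:,1])<.006]; g=q[abs(q[:,1])<.0215]
    print('top z',k,'x corners',f[:,0].min().round(4),f[:,0].max().round(4),'mid',((f[:,0].min()+f[:,0].max())/2).round(4),'y',g[:,1].min().round(4),g[:,1].max().round(4))
E
python3 - <<'E'
from h import *
import pickle
c=pickle.load(open('w2.pkl','rb'));held(c);go(.4774,-.384,.14)
E
```

```text
top z -0.014500000000000002 x corners -0.0234 0.0275 mid 0.002 y -0.0214 0.0215
share [ 0.292 -0.101  0.018] twist 0.0 | yang now 70.9 tcp [ 0.5392 -0.384   0.1435] q6 -2.04
```

```bash
python3 -m handwheel '[[[0.15,-0.05,0,0],[0.282,-0.1,0.02,0],[0.282,-0.1,0.1,0],[0.282,-0.1,0.2,0],[0.282,-0.1,0.25,0],[0.282,-0.1,0.25,0],[0.282,-0.1,0.25,0]]]'
python3 - <<'E'
from h import *
go(.4793,-.3847,.045);go(.4793,-.3847,.028)
E
```

```text
time_s: 6.6
eef_pos: [0.48, -0.387, 0.0941]
eef_rot: [0.0, 0.166, 0.986, -0.0]
wrist_force: [-0.3, -0.2, -0.6]
opening: 0.504
grasp_force: 61.1
share [0.007 0.01  0.245] twist 0.0 | yang now 70.9 tcp [ 0.48   -0.387   0.0941] q6 -2.11
share [0.007 0.01  0.33 ] twist 0.0 | yang now 70.9 tcp [ 0.48   -0.387   0.0941] q6 -2.11
```

```bash
python3 -m handwheel '[[[0.007,0.011,0,0],[0.007,0.011,0.06,0],[0.007,0.011,0.12,0],[0.007,0.011,0.18,0],[0.007,0.011,0.24,0],[0.007,0.011,0.29,0],[0.007,0.011,0.32,0],[0.007,0.011,0.33,0],[0.007,0.011,0.33,0]]]'
python3 - <<'E'
from h import *
go(.4793,-.3847,.0265)
E
```

```text
time_s: 7.72
eef_pos: [0.479, -0.3844, 0.0281]
eef_rot: [0.0, 0.166, 0.986, -0.0]
wrist_force: [0.3, -0.3, -0.2]
opening: 0.507
grasp_force: 61.1
share [-0.002 -0.001  0.008] twist 0.0 | yang now 70.9 tcp [ 0.479  -0.3844  0.0281] q6 -2.11
```

```bash
python3 -m handwheel '[[[0,0,0,0],[0,0,0,0],[0,0,0,0],[0,0,0,0],[0,0,0,0]]]' 62
python3 - <<'E'
from h import *
c=cam('wrist');held(c);print(ctrl.get_obs()['opening'])
E
python3 -m handwheel '[[[0,0,0,0],[0,0,0,0],[0,0,0,0],[0,0,0,0]]]' 20
```

```text
time_s: 8.35
eef_pos: [0.4789, -0.3843, 0.0279]
eef_rot: [0.0, 0.166, 0.986, 0.0]
wrist_force: [-0.4, 0.1, 0.6]
opening: 0.727
grasp_force: 0.0
top z -0.012500000000000004 x corners -0.0234 0.0272 mid 0.0019 y -0.0213 0.0215
0.7249358942952928
time_s: 8.9
eef_pos: [0.4791, -0.3845, 0.0282]
eef_rot: [0.0, 0.166, 0.986, -0.0]
wrist_force: [0.5, -0.6, 3.0]
opening: 0.5
grasp_force: 62.1
```

```bash
python3 -m handwheel '[[[0,0,-0.12,0],[0,0,-0.28,0],[0,0,-0.45,0],[0.08,0.2,-0.45,0],[0.16,0.45,-0.45,0],[0.25,0.7,-0.45,0],[0.32,0.95,-0.45,0],[0.35,1,-0.45,0],[0.35,1,-0.45,0]]]'
python3 - <<'E'
from h import *
go(.477,-.005,.08,90)
E
```

```text
time_s: 10.02
eef_pos: [0.4783, -0.172, 0.1178]
eef_rot: [-0.0, 0.166, 0.986, -0.0]
wrist_force: [0.0, 0.4, -0.7]
opening: 0.501
grasp_force: 64.0
share [0.279 0.787 0.189] twist -0.222 | yang now 70.9 tcp [ 0.4783 -0.172   0.1178] q6 -1.82
```

```bash
python3 -m handwheel '[[[0.08,0.2,0,-0.1],[0.16,0.45,0,-0.2],[0.25,0.7,0.1,-0.222],[0.28,0.787,0.19,-0.222],[0.28,0.787,0.19,-0.222],[0.28,0.787,0.19,-0.222]]]'
python3 - <<'E'
from h import *
held(cam('wrist'));go(.477,-.005,.025,90)
E
```

```text
time_s: 10.78
eef_pos: [0.4781, -0.0069, 0.0805]
eef_rot: [0.001, 0.001, 1.0, -0.0]
wrist_force: [0.7, -0.1, 0.2]
opening: 0.498
grasp_force: 63.9
top z -0.011500000000000003 x corners -0.024 0.0267 mid 0.0014 y -0.0214 0.0215
share [0.007 0.01  0.278] twist -0.002 | yang now 89.8 tcp [ 0.4782 -0.0071  0.0807] q6 -1.83
```

Placing white, releasing, and lifting straight up high enough for the next survey.

```bash
python3 -m handwheel '[[[0.007,0.01,0.08,0],[0.007,0.01,0.16,0],[0.007,0.01,0.22,0],[0.007,0.01,0.26,0],[0.007,0.01,0.276,0],[0.007,0.01,0.276,0]]]'
python3 -m handwheel '[[[0,0,0,0],[0,0,0,0],[0,0,0,0],[0,0,0,0],[0,0,-0.1,0],[0,0,-0.25,0],[0,0,-0.5,0],[0,0,-0.7,0],[0,0,-0.7,0]]]' 58
python3 - <<'E'
from h import *
c=cam('wrist');print(hexz(c,(.475,-.005),ztop=.036));go(.5715,.3225,.16,90)
E
```

```text
time_s: 11.58
eef_pos: [0.4759, -0.0033, 0.0247]
eef_rot: [0.0, 0.001, 1.0, -0.0]
wrist_force: [-0.6, -0.2, -1.2]
opening: 0.5
grasp_force: 64.1
time_s: 12.7
eef_pos: [0.4782, -0.0039, 0.1683]
eef_rot: [0.004, 0.001, 1.0, -0.001]
wrist_force: [-0.2, -0.5, -0.0]
opening: 0.676
grasp_force: 0.0
{'n': 1276, 'ctr': array([ 0.4748, -0.0023]), 'z': np.float64(0.036), 'flat': np.float64(30.0), 'w': array([0.0442, 0.0437, 0.0442]), 'bore': np.float64(0.0266)}
share [-0.472  1.631  0.031] twist -0.001 | yang now 89.9 tcp [ 0.4767 -0.0035  0.1661] q6 -1.83
```

```bash
python3 -m handwheel '[[[0,0.2,0,0],[0,0.5,0,0],[0,0.8,0,0],[0,1,0,0],[0,1,0,0]]]' 70
python3 -m handwheel '[[[-0.1,0.2,0,0],[-0.25,0.4,0,0],[-0.4,0.63,0,0],[-0.47,0.63,0,0],[-0.47,0.63,0,0],[-0.47,0.63,0,0]]]'
python3 - <<'E'
from h import *
c=cam('wrist');save(c['color'],'w3.png');r=hexz(c,(.5715,.3225));print(r)
for k in(0,60,120): go(*r['ctr'],.014,r['flat']+k)
E
```

```text
time_s: 13.38
eef_pos: [0.4743, 0.1988, 0.1627]
eef_rot: [-0.002, -0.001, 1.0, -0.0]
wrist_force: [-0.5, -0.5, -0.8]
opening: 0.822
grasp_force: 0.0
time_s: 14.12
eef_pos: [0.5694, 0.3209, 0.1638]
eef_rot: [-0.001, 0.001, 1.0, -0.0]
wrist_force: [0.3, -0.5, 0.4]
opening: 0.825
grasp_force: 0.0
{'n': 1250, 'ctr': array([0.5696, 0.3248]), 'z': np.float64(0.03), 'flat': np.float64(13.0), 'w': array([0.0443, 0.0438, 0.0441]), 'bore': np.float64(0.0266)}
share [-0.002  0.019  0.751] twist 0.894 | yang now 89.9 tcp [0.5695 0.3212 0.1642] q6 -1.24
share [-0.002  0.019  0.751] twist 0.196 | yang now 89.9 tcp [0.5695 0.3212 0.1642] q6 -1.24
share [-0.002  0.019  0.751] twist -0.502 | yang now 89.9 tcp [0.5695 0.3212 0.1642] q6 -1.24
```

View pics/w3.png

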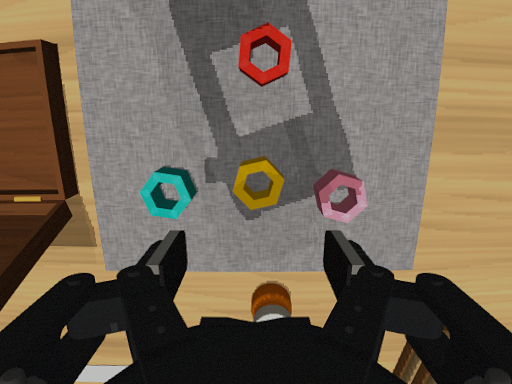

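Yellow is at (258,184), between turquoise (168,193) and pink (341,195). Red is at (265,54). Now to grip yellow.

```bash
python3 -m handwheel '[[[0,0.019,0.15,0.1],[0,0.019,0.3,0.196],[0,0.019,0.5,0.196],[0,0.019,0.66,0.196],[0,0.019,0.74,0.196],[0,0.019,0.75,0.196],[0,0.019,0.75,0.196]]]' 62
python3 -m handwheel '[[[0,0,0,0],[0,0,0,0],[0,0,0,0],[0,0,0,0],[0,0,0,0]]]' 20
python3 -c "
from h import *
go(.5696,.3248,.014,73);go(.45,.1,.14,73)"
```

```text
time_s: 15.05
eef_pos: [0.5711, 0.3265, 0.0161]
eef_rot: [0.001, 0.147, 0.989, 0.0]
wrist_force: [-0.5, -0.4, 0.7]
opening: 0.728
grasp_force: 0.0
time_s: 15.68
eef_pos: [0.5716, 0.3269, 0.0167]
eef_rot: [0.001, 0.147, 0.989, 0.001]
wrist_force: [0.6, -0.4, 6.8]
opening: 0.498
grasp_force: 62.7
share [ 0.006 -0.013  0.013] twist 0.001 | yang now 73.1 tcp [0.5716 0.3269 0.0167] q6 -0.94
share [ 0.25  -1.261 -0.62 ] twist 0.001 | yang now 73.1 tcp [0.5716 0.3269 0.0167] q6 -0.94
```

```bash
python3 -m handwheel '[[[0,0,-0.15,0],[0,0,-0.35,0],[0,0,-0.6,0],[0.1,-0.15,-0.62,0],[0.2,-0.35,-0.62,0],[0.25,-0.6,-0.62,0],[0.25,-0.85,-0.62,0],[0.25,-1,-0.62,0],[0.25,-1,-0.62,0]]]'
python3 -c "
from h import *
go(.46,-.08,.14);go(.539,-.387,.14)"
```

```text
time_s: 16.8
eef_pos: [0.4637, 0.1481, 0.139]
eef_rot: [0.0, 0.148, 0.989, -0.0]
wrist_force: [-0.1, 0.5, -0.2]
opening: 0.503
grasp_force: 61.8
share [-0.317 -1.096 -0.005] twist 0.0 | yang now 72.9 tcp [0.4637 0.1481 0.139 ] q6 -1.21
share [-1.145 -2.447 -0.004] twist 0.0 | yang now 72.9 tcp [0.4637 0.1481 0.139 ] q6 -1.21
```

```bash
python3 -m handwheel '[[[-0.05,-0.2,0,0],[-0.15,-0.5,0,0],[-0.25,-0.8,0,0],[-0.31,-1,0,0],[-0.31,-1,0,0]]]'
python3 -m handwheel '[[[-0.1,-0.2,0,0],[-0.25,-0.5,0,0],[-0.42,-0.8,0,0],[-0.55,-1,0,0],[-0.55,-1,0,0]]]'
python3 -c "
from h import *
go(.539,-.387,.14)"
```

```text
time_s: 17.42
eef_pos: [0.4662, -0.062, 0.1392]
eef_rot: [0.001, 0.149, 0.989, -0.0]
wrist_force: [0.3, 0.5, -1.6]
opening: 0.502
grasp_force: 61.8
time_s: 18.05
eef_pos: [0.5139, -0.2857, 0.1387]
eef_rot: [0.001, 0.148, 0.989, -0.0]
wrist_force: [0.5, 1.0, -0.8]
opening: 0.502
grasp_force: 61.8
share [-0.269 -0.447 -0.006] twist 0.0 | yang now 72.9 tcp [ 0.5139 -0.2857  0.1387] q6 -1.98
```

```bash
python3 -m handwheel '[[[-0.1,-0.2,0,0],[-0.2,-0.35,0,0],[-0.27,-0.45,0,0],[-0.27,-0.45,0,0],[-0.27,-0.45,0,0]]]'
cat >> h.py <<'E'
def pin(c):
    P=cloud(c);q=P[(np.hypot(P[...,0]-.4774,P[...,1]+.384)<.06)&(abs(P[...,2]-.01)<.003)];print('plate',cv2.minAreaRect((q[:,:2]*1000).astype(np.float32))[:2])
E
python3 - <<'E'
from h import *
c=cam('wrist');held(c);pin(c);go(.4774,-.384,.093)
E
```

```text
time_s: 18.68
eef_pos: [0.5381, -0.3826, 0.1382]
eef_rot: [-0.001, 0.146, 0.989, 0.001]
wrist_force: [-1.1, 0.9, 0.0]
opening: 0.499
grasp_force: 61.8
top z -0.013500000000000002 x corners -0.0246 0.0264 mid 0.0009 y -0.0215 0.0215
plate ((477.32330322265625, -384.1183166503906), (70.12691497802734, 70.15996551513672))
share [ 0.288 -0.094  0.227] twist 0.0 | yang now 73.2 tcp [ 0.538  -0.3827  0.1384] q6 -2.08
```

```bash
python3 -m handwheel '[[[0.15,-0.05,0,0],[0.283,-0.094,0.02,0],[0.283,-0.094,0.1,0],[0.283,-0.094,0.2,0],[0.283,-0.094,0.22,0],[0.283,-0.094,0.22,0],[0.283,-0.094,0.22,0]]]'
python3 - <<'E'
from h import *
go(.4783,-.3843,.061);go(.4783,-.3843,.028)
E
```

```text
time_s: 19.6
eef_pos: [0.4787, -0.3867, 0.0951]
eef_rot: [0.0, 0.147, 0.989, -0.0]
wrist_force: [0.3, -0.3, -0.7]
opening: 0.497
grasp_force: 61.8
share [0.006 0.011 0.17 ] twist 0.0 | yang now 73.1 tcp [ 0.4787 -0.3867  0.0951] q6 -2.15
share [0.006 0.011 0.335] twist 0.0 | yang now 73.1 tcp [ 0.4787 -0.3867  0.0951] q6 -2.15
```

```bash
python3 -m handwheel '[[[0.006,0.011,0.04,0],[0.006,0.011,0.09,0],[0.006,0.011,0.13,0],[0.006,0.011,0.16,0],[0.006,0.011,0.17,0],[0.006,0.011,0.18,0],[0.006,0.011,0.19,0],[0.006,0.011,0.2,0],[0.006,0.011,0.2,0]]]'
python3 - <<'E'
from h import *
go(.4783,-.3843,.028)
E
```

```text
time_s: 20.72
eef_pos: [0.4776, -0.384, 0.0546]
eef_rot: [-0.0, 0.147, 0.989, 0.0]
wrist_force: [-0.2, -0.5, -0.6]
opening: 0.502
grasp_force: 61.8
share [-0.004 -0.001  0.133] twist 0.0 | yang now 73.1 tcp [ 0.4776 -0.384   0.0546] q6 -2.15
```

```bash
python3 -m handwheel '[[[0,0,0.04,0],[0,0,0.08,0],[0,0,0.11,0],[0,0,0.133,0],[0,0,0.133,0]]]'
python3 -m handwheel '[[[0,0,0,0],[0,0,0,0],[0,0,0,0],[0,0,0,0],[0,0,0,0]]]' 62
python3 - <<'E'
from h import *
T=toolT();c=cam('wrist');held(c);print(T[2,3])
E
python3 -m handwheel '[[[0,0,0,0],[0,0,0,0],[0,0,0,0],[0,0,0,0]]]' 20
```

```text
time_s: 21.35
eef_pos: [0.4775, -0.3839, 0.0276]
eef_rot: [-0.0, 0.147, 0.989, 0.0]
wrist_force: [-0.1, -1.3, -0.3]
opening: 0.504
grasp_force: 61.9
time_s: 21.98
eef_pos: [0.4776, -0.3841, 0.0282]
eef_rot: [0.0, 0.147, 0.989, -0.0]
wrist_force: [0.3, -0.3, 0.3]
opening: 0.731
grasp_force: 0.0
top z -0.012500000000000004 x corners -0.024 0.0267 mid 0.0014 y -0.0212 0.0215
0.0281535509353013
time_s: 22.52
eef_pos: [0.4778, -0.3843, 0.0284]
eef_rot: [0.0, 0.147, 0.989, -0.0]
wrist_force: [0.2, 0.3, 3.1]
opening: 0.501
grasp_force: 62.0
```

```bash
python3 -m handwheel '[[[0,0,-0.12,0],[0,0,-0.28,0],[0,0,-0.45,0],[0.06,0.2,-0.45,0],[0.13,0.45,-0.45,0],[0.2,0.7,-0.45,0],[0.27,0.95,-0.45,0],[0.28,1,-0.45,0],[0.28,1,-0.45,0]]]'
python3 - <<'E'
from h import *
go(.5335,.03,.1,90)
E
```

```text
time_s: 23.65
eef_pos: [0.4823, -0.1761, 0.118]
eef_rot: [-0.0, 0.146, 0.989, -0.0]
wrist_force: [-0.4, -0.3, -1.2]
opening: 0.495
grasp_force: 65.6
share [0.054 1.06  0.09 ] twist -0.196 | yang now 73.2 tcp [ 0.4823 -0.1761  0.118 ] q6 -1.86
```

```bash
python3 -m handwheel '[[[0.01,0.2,0,-0.1],[0.02,0.45,0,-0.196],[0.04,0.7,0,-0.196],[0.05,0.95,0,-0.196],[0.054,1,0.09,-0.196],[0.054,1,0.09,-0.196]]]'
python3 - <<'E'
from h import *
held(cam('wrist'));go(.5335,.03,.025,90)
E
```

```text
time_s: 24.4
eef_pos: [0.5291, 0.0176, 0.0982]
eef_rot: [-0.002, 0.0, 1.0, 0.0]
wrist_force: [-1.0, -0.1, 0.3]
opening: 0.5
grasp_force: 65.6
top z -0.011500000000000003 x corners -0.024 0.0267 mid 0.0013 y -0.0215 0.0215
share [-0.021  0.066  0.37 ] twist -0.001 | yang now 89.9 tcp [0.5294 0.0168 0.0989] q6 -1.76
```

```bash
python3 -m handwheel '[[[-0.021,0.066,0.05,0],[-0.021,0.066,0.14,0],[-0.021,0.066,0.23,0],[-0.021,0.066,0.31,0],[-0.021,0.066,0.35,0],[-0.021,0.066,0.367,0],[-0.021,0.066,0.367,0]]]'
python3 -m handwheel '[[[0,0,0,0],[0,0,0,0],[0,0,0,0],[0,0,0,0],[0,0,-0.1,0],[0,0,-0.25,0],[0,0,-0.5,0],[0,0,-0.7,0],[0,0,-0.7,0]]]' 58
python3 - <<'E'
from h import *
c=cam('wrist');print(hexz(c,(.532,.03),ztop=.036));print(hexz(c,(.475,-.002),ztop=.036));go(.4547,.3268,.16,90)
print(hexz(cam('top'),(.4547,.3268)))
E
```

```text
time_s: 25.32
eef_pos: [0.5345, 0.0312, 0.0268]
eef_rot: [0.0, 0.001, 1.0, -0.0]
wrist_force: [0.2, -0.2, -0.6]
opening: 0.499
grasp_force: 65.6
time_s: 26.45
eef_pos: [0.5369, 0.0309, 0.1706]
eef_rot: [0.004, 0.001, 1.0, -0.001]
wrist_force: [0.7, 0.1, -0.3]
opening: 0.676
grasp_force: 0.0
{'n': 1272, 'ctr': array([0.5339, 0.0324]), 'z': np.float64(0.036), 'flat': np.float64(30.0), 'w': array([0.0446, 0.0441, 0.0443]), 'bore': np.float64(0.0266)}
{'n': 1418, 'ctr': array([ 0.4749, -0.0021]), 'z': np.float64(0.0361), 'flat': np.float64(31.0), 'w': array([0.0438, 0.0436, 0.0445]), 'bore': np.float64(0.0263)}
share [0.405 1.478 0.039] twist -0.001 | yang now 89.9 tcp [0.5354 0.0311 0.1683] q6 -1.73
{'n': 146, 'ctr': array([0.4547, 0.3268]), 'z': np.float64(0.03), 'flat': np.float64(24.0), 'w': array([0.0431, 0.045 , 0.0418]), 'bore': np.float64(0.026)}
```

Both fitting sleeves stand in the case. Next is red.

```bash
python3 -m handwheel '[[[0.1,0.2,0,0],[0.2,0.45,0,0],[0.3,0.7,0,0],[0.4,0.95,0,0],[0.4,1,0,0]]]' 70
python3 -m handwheel '[[[0,0.25,0,0],[0,0.45,0.03,0],[0,0.5,0.03,0],[0,0.5,0.03,0],[0,0.5,0.03,0]]]'
python3 - <<'E'
from h import *
c=cam('wrist');r=hexz(c,(.4547,.3268));print(r)
for k in(0,60,120): go(*r['ctr'],.014,r['flat']+k)
E
```

```text
time_s: 27.18
eef_pos: [0.4517, 0.2335, 0.1646]
eef_rot: [-0.002, -0.001, 1.0, -0.0]
wrist_force: [0.5, 0.0, -0.1]
opening: 0.819
grasp_force: 0.0
time_s: 27.8
eef_pos: [0.4549, 0.33, 0.1602]
eef_rot: [-0.0, 0.001, 1.0, -0.0]
wrist_force: [0.1, 0.2, -0.0]
opening: 0.818
grasp_force: 0.0
{'n': 1297, 'ctr': array([0.4526, 0.3305]), 'z': np.float64(0.03), 'flat': np.float64(25.0), 'w': array([0.0442, 0.044 , 0.0444]), 'bore': np.float64(0.0266)}
share [0.012 0.003 0.732] twist 0.754 | yang now 89.8 tcp [0.455  0.3301 0.1605] q6 -1.15
share [0.012 0.003 0.732] twist 0.056 | yang now 89.8 tcp [0.455  0.3301 0.1605] q6 -1.15
share [0.012 0.003 0.732] twist -0.642 | yang now 89.8 tcp [0.455  0.3301 0.1605] q6 -1.15
```

```bash
python3 -m handwheel '[[[0.005,0,0.15,0.056],[0.005,0,0.35,0.056],[0.005,0,0.55,0.056],[0.005,0,0.68,0.056],[0.005,0,0.725,0.056],[0.005,0,0.73,0.056],[0.005,0,0.73,0.056]]]' 62
python3 -m handwheel '[[[0,0,0,0],[0,0,0,0],[0,0,0,0],[0,0,0,0],[0,0,0,0]]]' 20
python3 -m handwheel '[[[0,0,-0.15,0],[0,0,-0.35,0],[0,0,-0.6,0],[0,-0.2,-0.62,0],[0,-0.4,-0.62,0],[0,-0.65,-0.62,0],[0,-0.9,-0.62,0],[0,-1,-0.62,0],[0,-1,-0.62,0]]]'
python3 -c "
from h import *
go(.46,-.08,.14);go(.539,-.387,.14)"
```

```text
time_s: 28.72
eef_pos: [0.4548, 0.3316, 0.016]
eef_rot: [0.001, 0.043, 0.999, 0.0]
wrist_force: [-0.2, 0.3, -0.4]
opening: 0.724
grasp_force: 0.0
time_s: 29.35
eef_pos: [0.4549, 0.3319, 0.0162]
eef_rot: [0.001, 0.043, 0.999, 0.001]
wrist_force: [-0.3, -0.8, 7.1]
opening: 0.504
grasp_force: 62.1
time_s: 30.48
eef_pos: [0.4367, 0.1311, 0.139]
eef_rot: [0.0, 0.044, 0.999, 0.0]
wrist_force: [-0.5, -0.3, 0.5]
opening: 0.502
grasp_force: 61.3
share [-0.209 -1.041 -0.005] twist 0.0 | yang now 85.0 tcp [0.4367 0.1311 0.139 ] q6 -1.45
share [-0.737 -2.535 -0.005] twist 0.0 | yang now 85.0 tcp [0.4367 0.1311 0.139 ] q6 -1.45
```

```bash
python3 -m handwheel '[[[-0.05,-0.2,0,0],[-0.1,-0.45,0,0],[-0.15,-0.7,0,0],[-0.2,-0.95,0,0],[-0.21,-1,0,0],[-0.21,-1,0,0]]]'
python3 -m handwheel '[[[-0.07,-0.2,0,0],[-0.15,-0.45,0,0],[-0.24,-0.7,0,0],[-0.32,-0.95,0,0],[-0.33,-1,0,0],[-0.33,-1,0,0]]]'
python3 -m handwheel '[[[-0.08,-0.2,0,0],[-0.16,-0.4,0,0],[-0.2,-0.53,0,0],[-0.2,-0.53,0,0],[-0.2,-0.53,0,0]]]'
python3 - <<'E'
from h import *
c=cam('wrist');held(c);pin(c);go(.4774,-.384,.093)
E
```

```text
time_s: 31.22
eef_pos: [0.4617, -0.0703, 0.1386]
eef_rot: [-0.0, 0.043, 0.999, 0.0]
wrist_force: [0.4, -0.4, -0.1]
opening: 0.502
grasp_force: 61.3
time_s: 31.98
eef_pos: [0.5104, -0.274, 0.1381]
eef_rot: [-0.0, 0.042, 0.999, 0.001]
wrist_force: [0.3, 1.0, -0.9]
opening: 0.501
grasp_force: 61.3
time_s: 32.6
eef_pos: [0.5412, -0.382, 0.1383]
eef_rot: [-0.001, 0.042, 0.999, 0.001]
wrist_force: [0.4, 0.5, -0.5]
opening: 0.5
grasp_force: 61.3
top z -0.013500000000000002 x corners -0.0237 0.0276 mid 0.002 y -0.0214 0.0215
plate ((477.74053955078125, -384.0166015625), (69.98440551757812, 69.5806884765625))
share [ 0.317 -0.036  0.227] twist 0.0 | yang now 85.2 tcp [ 0.5412 -0.3821  0.1384] q6 -2.28
```

```bash
python3 -m handwheel '[[[0.15,-0.02,0,0],[0.305,-0.026,0.02,0],[0.305,-0.026,0.1,0],[0.305,-0.026,0.2,0],[0.305,-0.026,0.22,0],[0.305,-0.026,0.22,0],[0.305,-0.026,0.22,0]]]'
python3 - <<'E'
from h import *
held(cam('wrist'));go(.4794,-.3842,.055)
E
```

```text
time_s: 33.52
eef_pos: [0.4804, -0.3849, 0.0951]
eef_rot: [0.0, 0.042, 0.999, -0.0]
wrist_force: [0.1, -0.3, -0.6]
opening: 0.5
grasp_force: 61.3
top z -0.013500000000000002 x corners -0.0231 0.0277 mid 0.0023 y -0.0213 0.0215
share [0.005 0.004 0.201] twist 0.0 | yang now 85.1 tcp [ 0.4804 -0.385   0.0952] q6 -2.35
```

```bash
python3 -m handwheel '[[[0.005,0.004,0.04,0],[0.005,0.004,0.09,0],[0.005,0.004,0.13,0],[0.005,0.004,0.16,0],[0.005,0.004,0.17,0],[0.005,0.004,0.18,0],[0.005,0.004,0.19,0],[0.005,0.004,0.2,0],[0.005,0.004,0.2,0]]]'
python3 - <<'E'
from h import *
go(.4794,-.3842,.028)
E
```

```text
time_s: 34.7
eef_pos: [0.4789, -0.3838, 0.0546]
eef_rot: [-0.0, 0.043, 0.999, -0.0]
wrist_force: [0.2, 0.4, -0.5]
opening: 0.498
grasp_force: 61.3
share [-0.003 -0.002  0.133] twist 0.0 | yang now 85.1 tcp [ 0.4789 -0.3838  0.0546] q6 -2.35
```

```bash
python3 -m handwheel '[[[0,0,0.04,0],[0,0,0.08,0],[0,0,0.11,0],[0,0,0.133,0],[0,0,0.133,0]]]'
python3 -m handwheel '[[[0,0,0,0],[0,0,0,0],[0,0,0,0],[0,0,0,0],[0,0,0,0]]]' 62
python3 - <<'E'
from h import *
T=toolT();c=cam('wrist');held(c);print(T[2,3]);save(c['color'],'w4.png')
E
python3 -m handwheel '[[[0,0,0,0],[0,0,0,0],[0,0,0,0],[0,0,0,0]]]' 20
```

```text
time_s: 35.33
eef_pos: [0.4787, -0.3838, 0.0276]
eef_rot: [-0.0, 0.043, 0.999, 0.0]
wrist_force: [-0.3, -1.4, -0.3]
opening: 0.504
grasp_force: 61.3
time_s: 35.95
eef_pos: [0.4789, -0.3838, 0.0281]
eef_rot: [0.0, 0.043, 0.999, -0.0]
wrist_force: [-0.5, 0.8, -0.6]
opening: 0.729
grasp_force: 0.0
top z -0.012500000000000004 x corners -0.0231 0.0274 mid 0.0022 y -0.0212 0.0215
0.0281491460789743
time_s: 36.5
eef_pos: [0.4791, -0.3841, 0.0284]
eef_rot: [0.0, 0.043, 0.999, -0.0]
wrist_force: [-0.7, -0.5, 2.7]
opening: 0.504
grasp_force: 61.9
```

View pics/w4.png

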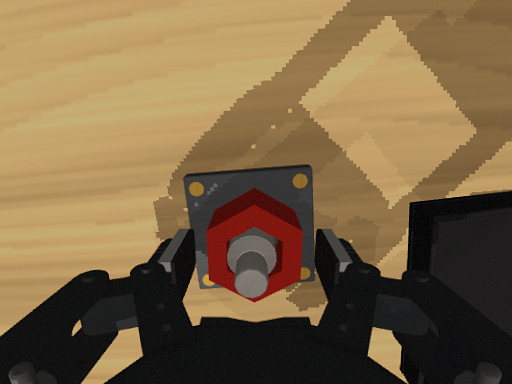

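Red sits on the plate at (253,245) with the pin through it, so it fits. I'll put it in the case at (0.475, 0.07).

```bash
python3 -m handwheel '[[[0,0,-0.12,0],[0,0,-0.28,0],[0,0,-0.45,0],[0.02,0.2,-0.45,0],[0.04,0.45,-0.45,0],[0.06,0.7,-0.45,0],[0.08,0.95,-0.45,0],[0.09,1,-0.45,0],[0.09,1,-0.45,0]]]'
python3 -m handwheel '[[[0.02,0.2,0,0],[0.04,0.45,0,-0.055],[0.06,0.7,0,-0.055],[0.08,0.95,0,-0.055],[0.09,1,0,-0.055],[0.09,1,0,-0.055]]]'
python3 - <<'E'
from h import *
go(.477,.07,.1,90)
E
```

```text
time_s: 37.62
eef_pos: [0.478, -0.1826, 0.118]
eef_rot: [-0.0, 0.042, 0.999, -0.0]
wrist_force: [-0.1, 0.2, -0.6]
opening: 0.498
grasp_force: 66.0
time_s: 38.38
eef_pos: [0.4776, 0.0171, 0.1181]
eef_rot: [0.0, 0.001, 1.0, -0.0]
wrist_force: [-0.2, -0.8, -0.6]
opening: 0.498
grasp_force: 66.0
share [0.004 0.265 0.091] twist -0.002 | yang now 89.9 tcp [0.4776 0.0171 0.1181] q6 -1.78
```

```bash
python3 -m handwheel '[[[0.004,0.12,0,0],[0.004,0.262,0.04,0],[0.004,0.262,0.1,0],[0.004,0.262,0.2,0],[0.004,0.262,0.2,0],[0.004,0.262,0.2,0]]]'
python3 - <<'E'
from h import *
c=cam('wrist');held(c);go(.4775,.07,.025,90);print(hexz(c,(.475,-.002),ztop=.036))
E
```

```text
time_s: 39.12
eef_pos: [0.4769, 0.069, 0.0783]
eef_rot: [0.0, 0.002, 1.0, -0.0]
wrist_force: [0.2, -0.6, -0.1]
opening: 0.497
grasp_force: 66.0
top z -0.011500000000000003 x corners -0.0231 0.0278 mid 0.0024 y -0.0214 0.0215
share [-0.002  0.004  0.268] twist -0.003 | yang now 89.8 tcp [0.4771 0.0693 0.0787] q6 -1.67
{'n': 2749, 'ctr': array([ 0.4749, -0.0017]), 'z': np.float64(0.0358), 'flat': np.float64(31.0), 'w': array([0.0447, 0.0448, 0.0451]), 'bore': np.float64(0.0266)}
```

```bash
python3 -m handwheel '[[[0,0.004,0.05,0],[0,0.004,0.12,0],[0,0.004,0.19,0],[0,0.004,0.24,0],[0,0.004,0.26,0],[0,0.004,0.265,0],[0,0.004,0.265,0]]]'
python3 -m handwheel '[[[0,0,0,0],[0,0,0,0],[0,0,0,0],[0,0,0,0],[0,0,-0.1,0],[0,0,-0.25,0],[0,0,-0.5,0],[0,0,-0.75,0],[0,0,-0.75,0]]]' 56
python3 - <<'E'
from h import *
c=cam('wrist');save(c['color'],'w5.png')
for p in((.475,.07),(.475,-.002),(.534,.032)): print(hexz(c,p,ztop=.036))
c=cam('top');P=cloud(c)
p=P[140:182,208:300].reshape(-1,3);q=p[(p[:,2]>.03)&(p[:,0]>.58)];print(q.min(0).round(3),q.max(0).round(3))
i=q[:,2]>q[:,2].max()-.02;print(q[i].mean(0).round(3),q[i].min(0).round(3),q[i].max(0).round(3))
cv2.imwrite('pics/t1.png',cv2.cvtColor(cv2.resize(c['color'][120:250,190:320],None,fx=4,fy=4),cv2.COLOR_RGB2BGR))
E
```

```text
time_s: 40.05
eef_pos: [0.4767, 0.071, 0.0253]
eef_rot: [0.0, 0.001, 1.0, -0.0]
wrist_force: [0.7, 0.8, -0.0]
opening: 0.5
grasp_force: 66.0
time_s: 41.18
eef_pos: [0.4795, 0.0708, 0.1796]
eef_rot: [0.005, 0.001, 1.0, -0.0]
wrist_force: [0.0, 0.1, 0.1]
opening: 0.656
grasp_force: 0.0
{'n': 1186, 'ctr': array([0.4748, 0.0723]), 'z': np.float64(0.036), 'flat': np.float64(30.0), 'w': array([0.0445, 0.0435, 0.0442]), 'bore': np.float64(0.0266)}
{'n': 1206, 'ctr': array([ 0.4747, -0.002 ]), 'z': np.float64(0.0358), 'flat': np.float64(30.0), 'w': array([0.0444, 0.0443, 0.0451]), 'bore': np.float64(0.0266)}
{'n': 978, 'ctr': array([0.5336, 0.0333]), 'z': np.float64(0.0358), 'flat': np.float64(31.0), 'w': array([0.0449, 0.0427, 0.0451]), 'bore': np.float64(0.0261)}
[ 0.584 -0.064  0.03 ] [0.658 0.128 0.179]
[0.646 0.032 0.165] [ 0.634 -0.063  0.159] [0.657 0.127 0.179]
```

View pics/w5.png

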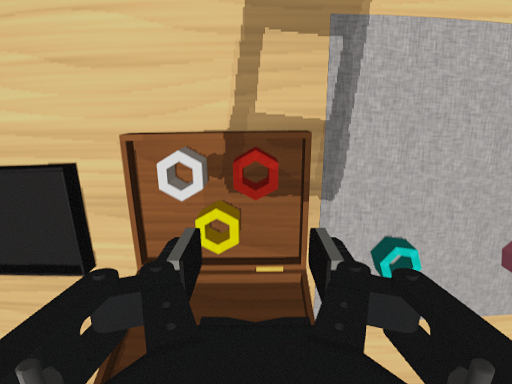

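View pics/t1.png

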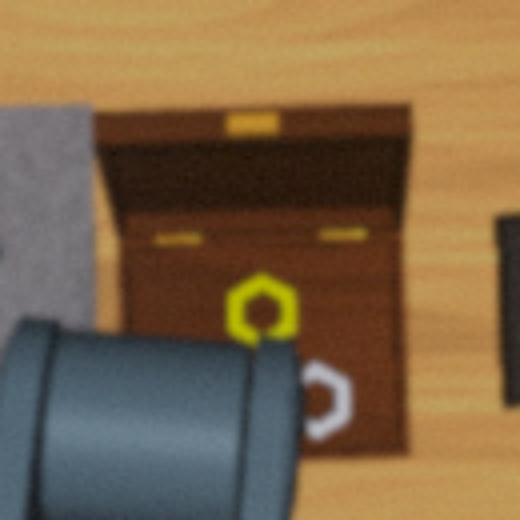

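All three stand in the case: white (180,176), red (255,174), yellow (217,230). The lid is leaning back, its top edge near x 0.643, z 0.17. I'll go over it with the fingers shut, come down behind and push it over along its arc.

```bash
python3 -m handwheel '[[[0,0,-0.1,0],[0,0,-0.25,0],[-0.15,-0.1,-0.25,0],[-0.4,-0.2,-0.25,0],[-0.65,-0.2,-0.25,0],[-0.9,-0.2,-0.25,0],[-1,-0.2,-0.25,0],[-1,-0.2,-0.25,0]]]' 0
python3 - <<'E'
from h import *
go(.705,.031,.23,90)
E
```

```text
time_s: 42.28
eef_pos: [0.676, 0.0304, 0.2217]
eef_rot: [-0.002, 0.001, 1.0, 0.0]
wrist_force: [-0.3, -0.7, 0.1]
opening: -0.003
grasp_force: 0.0
share [-0.145  0.003 -0.042] twist -0.002 | yang now 89.8 tcp [0.676  0.0304 0.2217] q6 -1.7
```

```bash
python3 -m handwheel '[[[-0.1,0,-0.03,0],[-0.16,0,-0.03,0],[-0.16,0,0,0],[-0.16,0,0.15,0],[-0.16,0,0.3,0],[-0.16,0,0.36,0],[-0.16,0,0.36,0]]]'
python3 - <<'E'
from h import *
go(.62,.031,.152);go(.587,.031,.153);go(.552,.031,.144);go(.521,.031,.125)
E
```

```text
time_s: 43.15
eef_pos: [0.7072, 0.0305, 0.1519]
eef_rot: [-0.001, 0.001, 1.0, 0.0]
wrist_force: [0.0, -0.6, 0.6]
opening: 0.002
grasp_force: 0.0
share [0.436 0.001 0.001] twist 0.0 | yang now 89.8 tcp [0.7072 0.0305 0.1519] q6 -1.69
share [ 0.601  0.001 -0.004] twist 0.0 | yang now 89.8 tcp [0.7072 0.0305 0.1519] q6 -1.69
share [0.776 0.    0.041] twist 0.0 | yang now 89.8 tcp [0.7072 0.0305 0.1519] q6 -1.69
share [ 0.931 -0.     0.137] twist 0.0 | yang now 89.8 tcp [0.7072 0.0305 0.1519] q6 -1.69
```

```bash
python3 -m handwheel '[[[0.12,0,0,0],[0.22,0,0,0],[0.32,0,0,0],[0.4,0,0,0],[0.44,0,0,0],[0.49,0,0,0],[0.54,0,0,0],[0.6,0,0,0],[0.6,0,0,0]]]'
python3 - <<'E'
from h import *
for t in((.552,.144),(.521,.125),(.497,.098),(.4856,.0764),(.479,.053)): go(t[0],.031,t[1])
P=cloud(cam('top'));p=P[135:240,208:300].reshape(-1,3);q=p[(p[:,2]>.1)&(p[:,2]<.19)&(abs(p[:,1]-.03)<.1)&((p[:,1]<-.02)|(p[:,1]>.1))];i=q[:,2]>q[:,2].max()-.012;print(len(q),q[i].mean(0).round(3))
E
```

```text
time_s: 44.28
eef_pos: [0.5868, 0.031, 0.1525]
eef_rot: [-0.001, 0.001, 1.0, 0.0]
wrist_force: [0.5, -0.8, -0.1]
opening: -0.002
grasp_force: 0.0
share [ 0.174 -0.     0.043] twist 0.0 | yang now 89.8 tcp [0.5868 0.031  0.1525] q6 -1.72
share [ 0.328 -0.001  0.138] twist 0.0 | yang now 89.8 tcp [0.5868 0.031  0.1525] q6 -1.72
share [ 0.448 -0.001  0.274] twist 0.0 | yang now 89.8 tcp [0.5868 0.031  0.1525] q6 -1.72
share [ 0.505 -0.001  0.382] twist 0.0 | yang now 89.8 tcp [0.5868 0.031  0.1525] q6 -1.72
share [ 0.538 -0.001  0.499] twist 0.0 | yang now 89.8 tcp [0.5868 0.031  0.1525] q6 -1.72
153 [ 0.559 -0.04   0.174]
```

The lid follows, now at about 1.3 rad. Continuing along the arc.

```bash
python3 -m handwheel '[[[0.09,0,0.01,0],[0.175,0,0.043,0],[0.25,0,0.085,0],[0.328,0,0.138,0],[0.39,0,0.2,0],[0.448,0,0.274,0],[0.48,0,0.33,0],[0.505,0,0.382,0],[0.505,0,0.382,0]]]'
python3 - <<'E'
from h import *
go(.479,.031,.053);go(.479,.031,.051)
E
```

```text
time_s: 45.45
eef_pos: [0.4864, 0.0312, 0.0756]
eef_rot: [-0.001, 0.001, 1.0, 0.0]
wrist_force: [-0.6, 0.2, 0.7]
opening: 0.002
grasp_force: 0.0
share [ 0.037 -0.001  0.113] twist 0.0 | yang now 89.8 tcp [0.4864 0.0312 0.0756] q6 -1.75
share [ 0.036 -0.001  0.123] twist 0.0 | yang now 89.8 tcp [0.4864 0.0312 0.0756] q6 -1.75
```

```bash
python3 -m handwheel '[[[0.02,0,0.03,0],[0.03,0,0.06,0],[0.036,0,0.09,0],[0.036,0,0.105,0],[0.036,0,0.115,0],[0.036,0,0.12,0],[0.036,0,0.125,0],[0.036,0,0.125,0]]]'
```

```text
time_s: 46.45
eef_pos: [0.48, 0.0311, 0.0529]
eef_rot: [-0.0, 0.001, 1.0, -0.0]
wrist_force: [-7.3, 0.9, 16.5]
opening: -0.002
grasp_force: 7.9
```

```bash
python3 -m handwheel '[[[0,0,-0.1,0],[0,0,-0.3,0],[0.2,0,-0.5,0],[0.4,0,-0.7,0],[0.6,0,-0.7,0],[0.6,0,-0.7,0]]]'
python3 - <<'E'
from h import *
for n in('top','side'):
    c=cam(n);P=cloud(c);q=P[(abs(P[...,0]-.512)<.06)&(abs(P[...,1]-.031)<.085)&(P[...,2]<.07)&(P[...,2]>.03)]
    A=np.c_[q[:,:2],np.ones(len(q))];f=np.linalg.lstsq(A,q[:,2],rcond=None)[0];print(n,len(q),f.round(4),np.median(q[:,2]).round(4))
save(c['color'],'s9.png')
E
```

```text
time_s: 47.2
eef_pos: [0.3586, 0.0317, 0.1919]
eef_rot: [0.001, 0.001, 1.0, -0.0]
wrist_force: [-0.3, -0.5, 0.2]
opening: 0.005
grasp_force: 0.0
top 2951 [-0.0015 -0.0018  0.0459] 0.0451
side 2305 [-0.0006  0.0001  0.045 ] 0.0447
```

View pics/s9.png

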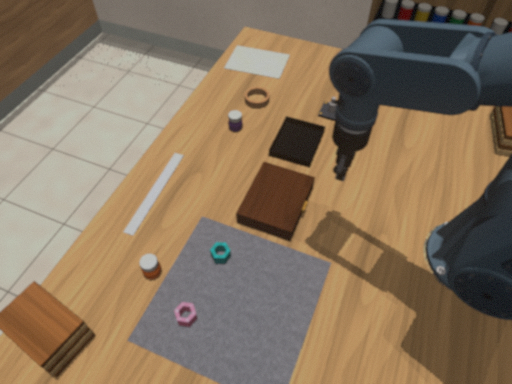

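The case is shut at (275,200): its top is level at 45 mm, with a slope below 0.002 rad. The robot is clear, the jars and tape are where they were, and turquoise and pink are untouched.

```bash
python3 -c "
from bench import ctrl
print(ctrl.hand_in())"
```

```text
the job is handed in; nothing more can be done
None
```

The job is handed in: white, yellow and red (the only sleeves present) all went down to the gauge's base plate, now stand upright in the case, and the case is shut flush; nothing belonged in the tray, and the bystanders and look-alikes were left alone.

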